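Trip the emergency lid release of a microcentrifuge with its pin

TASK

The power is off and the bench microcentrifuge's lid is latched shut over its samples. Take the release pin out of the tall tube rack, reach down through the small release hole in the machine's front deck, find the hidden latch guide by feel and press gently until the spring latch lets go and the lid springs fully open; never push the pin harder than 18 N against the machine, and do not force the lid. Then stand the pin upright in a hole of the tall rack again and leave the other things on the bench where they are.

Things in the scene. Friction and masses are not known exactly. Their poses are not given: they have to be found in the camera images.
- microcentrifuge: White bench microcentrifuge, 236 (x) x 210 (y) x 126 mm, fixed; front (sloped panel with display and keys) to its -x. Origin: centre of its foot on the bench, z up. Flat front deck at z = 100 mm, x from -112 to -66 mm; behind it the closed lid (top z = 120, raised disc 125 mm; front edge x = -66 mm, in the middle a 62 mm wide lip to x = -74 mm).
- release_hole (a point): Centre of the mouth of the release hole, flush with the front deck, in the machine's frame at x = -94, y = +30, z = 100 mm; axes as the machine's. A vertical round hole, 16 mm across (in a square grey escutcheon), through the 12 mm thick deck into the hollow where the latch is hidden. Inside the hole the pin's tip has 5.5 mm of room to every side.
- guide_level (a point): On the release hole's axis, 16 mm below the deck. Here, out of sight, lies the flat face of the latch's guide (8 mm thick) with a round bush, 7.4 mm across. The guide sits with assembly play: the bush's centre is up to 4 mm off this point in the machine's x and likewise in y, differs each time, is not measured and must be found by feel. The flat round it is hard and stops the pin.
- tongue_level (a point): On the release hole's axis, 33 mm below the deck: middle height of the latch's release tongue, a hidden steel pad (22 x 16 mm) under the guide. Its true height varies, 26 to 40 mm below the deck, and is not measured. It yields against a spring (4 N at first touch, 5 to 8 N on tripping); after 3 to 4.5 mm of travel the latch lets go of the lid, after about 6 mm it meets a hard stop and the force climbs steeply.
- centrifuge_lid (a joint): Lid hinge at the rear of the machine, rad: 0 = latched shut, 1.25 = fully open. When the latch lets go, a spring raises the lid by itself to 1.25 in about a second and keeps it there; its front edge swings up and away to the rear from the release hole.
- release_pin: Release pin, 116 mm long, about 35 g. Origin at its tip, z along the pin up to the handle. Steel shaft 5 mm across, z = 0 to 68 mm, with a blunt end; round finger guard 26 mm across, z = 68 to 72 mm; round black handle 13 mm across, z = 72 to 116 mm, to be gripped.
- pin_tip (a point): The pin's tip (same point as its origin).
- tall_rack: Tall perforated tube rack, 72 (x) x 215 (y) x 88 mm, fixed. Origin: centre of its underside. Holes about 16 mm wide in its top (z = 88 mm): rows x = -16 and +16 mm, eight a row at y = -89, -63.5, -38, -12.7, 12.7, 38, 63.5, 89 mm. The pin hangs by its guard in hole x = 16, y = 12.7 (tip at z = 20 mm); a capped tube stands in hole x = -16, y = -89, to z = 132 mm; the other holes are free.
- low_rack: Low moulded tube rack, 117 x 195 x 46 mm, fixed, a few small tubes in it (up to 70 mm high). Bystander on the other side of the machine. Origin: centre of its underside.
- bottle: Glass screw-cap bottle, 56 mm across, 105 mm high, loose bystander. Origin: centre of its underside.
- vial: Capped sample vial, 24 mm across, 76 mm high, standing loose; bystander. Origin: centre of its underside.
Not all that is in view belongs to the job. Of the things that look like the release_pin, the smallest one is meant.

How it is judged:
On the way, in this order (a step that is already met when the one before it is completed fails the run):
1. the pin's tip is at least 20 mm down the release hole, in the hidden guide, the lid still latched (z of pin_tip in the frame of release_hole below -0.02 m and horizontal distance between pin_tip and release_hole below 0.008 m and value of joint centrifuge_lid below 0.05 rad), for 0.1 s.
2. with the pin's tip still at least 20 mm down the release hole the latch lets go and the lid starts to rise (z of pin_tip in the frame of release_hole below -0.02 m and horizontal distance between pin_tip and release_hole below 0.008 m and value of joint centrifuge_lid above 0.1 rad).
At the end, for the whole second after the job is handed in: The lid stands open (hinge over 1.1 rad); the pin rests upright (within 0.15 rad) in a hole of the tall rack, its guard down on the rack's top (tip 14 to 27 mm above the rack's underside), at rest and let go (value of joint centrifuge_lid above 1.1 rad and angle between release_pin's own z axis and vertical below 0.15 rad and z of pin_tip in the frame of tall_rack between 0.014 and 0.027 m and x of pin_tip in the frame of tall_rack between -0.034 and 0.034 m and y of pin_tip in the frame of tall_rack between -0.105 and 0.105 m and linear speed of release_pin below 0.02 m/s); the robot touches nothing.
It fails at once if the pin is pressed against the machine with more than 18 N (contact force between release_pin and microcentrifuge above 18 N).
It fails at once if the lid or machine is forced by the gripper or arm (more than 15 N) (contact force between any of the fingers, the arm and microcentrifuge above 15 N).
It fails at once if a bystander (bottle or vial) is moved more than 25 mm (distance of any of bottle, vial from where it was at the start of the episode above 0.025 m).
It also fails if it takes over 67 s, if anything falls off the work surface, if the arm or the gripper's body presses on something with over 40 N, if the wrist force passes 120 N, or if a joint passes its speed limit or range.

ROBOT

A 6-joint arm with a two-finger parallel gripper is mounted at the origin on a cart in front of the work surface, level with it; the furniture and walls round the work are solid. World frame = base frame: x ahead of the robot, y to its left, z up, the work surface at z = 0. Lengths are in m, angles in rad, forces in N, time in s.
With the tool pointing down it reaches from about 0.275 to 0.825 m from the base axis. Payload 5.2 kg.
Tool frame: the origin (TCP) lies on the front face of the gripper's body, between the roots of the fingers; the fingertips stand 84 mm ahead of it and the grasp point (between the pads) lies 65 mm ahead of it (tcp_to_tips is the distance from the TCP to the fingertips, in m); z points along the fingers, y is the line along which they close (so a half turn about z gives the same grasp; the last joint's range is limited). The gripper opens to 93 mm and grips with 3 to 60 N. Pads are 15 mm wide; open, the fingers measure 128 mm over their backs; the gripper's body (75 mm by 188 mm) begins 65 mm behind the grasp point.
Start: joints at [1.082, 0.259, 1.535, -0, 1.348, -0.203], TCP at [0.155, 0.528, 0.303] pointing down, gripper open.
Joint ranges: [-3.14, 3.14], [-0.91, 2.08], [0.19, 2.58], [-1.22, 4.36], [0.22, 2.71], [-3.12, 3.12]. Speed limits (rad/s): [2.57, 2.57, 3.14, 3.14, 3.14, 3.14].

INTERFACE

Orientations are given as a unit quaternion [w, x, y, z].
In Python, from rig import * gives the robot as it stands. The module is installed in compiled form; this text tells all that it offers.
- The arm moves only by the tool drive_tool, never from a script. Its argument "motion" is a list of rows, each an object with "delta_pos": the shift along the tool's x, y, z in m, a list of three; "twist": the turn about the tool's z in rad; "jaw": the closure in counts, from 0 (fully open) to 255 (shut). A call has 1 to 20 rows; each row shifts and turns the commanded pose from where the row before left it, along the tool's axes as they then stand; what a row does not reach is not made up. A row lasts 1/8 s, in which the tool goes at most 62.5 mm and 10.7 degrees, less where a joint would pass 70% of its speed; a pose out of reach is approached as far as the arm can. A call is refused whole if a number of a shift passes 0.0625 or a number of a turn 0.188, either way. A call with a gripper value outside its range is refused whole. The fingers move at their own pace and stop on an object; "grip_force" is the grip in N (left out, the last holds). Time passes only in rows, so rows that do not move let the fingers close. It gives the time, the measured TCP pose, the force, the opening and the grip force at its end, in the units of the state.
- state(): the state, without advancing time (a new reading comes with each control period).
- capture(name): name is "side" or "top"; returns a dict with "color" (384x512x3 uint8, blue, green, red), "fx", "fy", "cx", "cy" (pixels), "R" (3x3) and "t" (3): a world point X has camera coordinates R X + t. Camera axes: x right, y down, z forward; pixel columns grow to the right and rows downward; lengths in m; the calibration is good to about 2 mm. A picture is of the moment at which its call begins. There is no depth.
- finish_job(): hands the job in; it is judged then, once.
Trained networks look in a picture, given as the dict that the camera call returned (one of the last four; its "shot" number tells which), for a name from the list of things; names that differ only in an ending like _2 or _b are one class to them, and where a whole thing is asked for, a point or a joint stands for the part that bears it (a point fixed in the world has none). Each returns a list of dicts, best first, with "confidence" (0 to 1); they miss things now and then, are a little off and sometimes report something else, mostly with a low value. They report only what shows in the picture. A call takes as long as a camera call. They do not tell look-alikes from the thing itself.
- boxes_of(name, picture): "centre" ([x, y, z] in m, in world coordinates, good to about 4 mm: the middle of the surface that is visible of it).
- trace(name, picture): "mask" (384x512 bool, what is visible of it).
The state is a dict: "time": time; "joint_pos": joint angles; "joint_velocities": joint speeds; "effort": joint torques, N m; "position": TCP position; "ee_rot": TCP orientation; "contact_force": force on the tool from outside, world axes, zero at the start; "ft_torque": the same for the moment, N m; "grip_width": opening from 0.0 (shut) to 1.0 (fully open); "grasp_force": force on a finger pad.
Only numpy, scipy, OpenCV 4.12 (cv2) and the standard library are available. Lean on these libraries where they do the work, as an engineer would, in place of code of your own. Each camera call takes 0.05 s, during which the arm holds its last target. There are 200 camera calls.

## Working session

There is one attempt and no reset: what is moved stays moved. The work goes in short steps, Python scripts to look and compute and a tool call to move; the robot and the scene stay as the last step left them, time stands still between calls to the robot, and variables do not carry over. Pictures are saved under pics/ and viewed, at most 10 in all, crops included, and the job is handed in when it is done.

Besides the shell and the picture viewer there is one more tool, called after "Request:" as name(argument=value, ...) on one line, values as JSON. drive_tool: Moves the arm, as the interface text tells. Its arguments: {"type":"object","properties":{"motion":{"type":"array"},"grip_force":{"type":"number"}},"required":["motion"]}

```bash
mkdir -p pics
cat > h.py <<'E'
from rig import *
import numpy as np, cv2
def proj(p,X):
    c=np.asarray(p["R"])@np.asarray(X,float)+np.asarray(p["t"]); return np.array([p["fx"]*c[0]/c[2]+p["cx"],p["fy"]*c[1]/c[2]+p["cy"]])
def ray(p,u,v,z):
    R=np.asarray(p["R"]);o=-R.T@np.asarray(p["t"]);d=R.T@np.array([(u-p["cx"])/p["fx"],(v-p["cy"])/p["fy"],1]);return o+d*(z-o[2])/d[2]
E
python3 - <<'E'
from h import *
s=state();print({k:np.round(v,3).tolist() for k,v in s.items()})
for n in("side","top"):
    p=capture(n);cv2.imwrite(f"pics/{n}0.png",p["color"])
    print(n,"cam",np.round(-np.asarray(p["R"]).T@p["t"],3))
    for o in("microcentrifuge","release_pin","tall_rack","bottle","vial","low_rack"):
        for b in boxes_of(o,p)[:4]:print(o,np.round(b["centre"],3),round(b["confidence"],2),proj(p,b["centre"]).round())
E
```

```text
{'time': 0.0, 'joint_pos': [1.082, 0.259, 1.536, -0.0, 1.348, -0.203], 'joint_velocities': [0.001, 0.001, -0.002, 0.0, 0.0, -0.002], 'effort': [-0.0, -43.729, -28.4, 0.072, 0.041, -0.0], 'position': [0.155, 0.527, 0.302], 'ee_rot': [-0.0, 0.142, 0.99, -0.001], 'contact_force': [-1.044, 0.642, -0.428], 'ft_torque': [0.022, -0.092, -0.023], 'grasp_force': 0.0, 'grip_width': 1.003}
side cam [ 0.222 -0.717  0.505]
microcentrifuge [ 0.542 -0.086  0.101] 0.9 [293. 184.]
release_pin [ 0.401 -0.303  0.105] 0.87 [272. 264.]
release_pin [ 0.38  -0.234  0.104] 0.77 [245. 242.]
release_pin [ 0.48  -0.285  0.105] 0.75 [313. 245.]
bottle [0.338 0.137 0.053] 0.81 [179. 176.]
vial [ 0.365 -0.146  0.046] 0.62 [223. 241.]
low_rack [0.472 0.257 0.046] 0.79 [218. 151.]
low_rack [ 0.479 -0.29   0.111] 0.69 [314. 244.]
top cam [ 0.422 -0.005  1.005]
microcentrifuge [ 0.556 -0.016  0.123] 0.72 [254. 165.]
release_pin [ 0.483 -0.282  0.095] 0.65 [355. 195.]
release_pin [ 0.403 -0.289  0.096] 0.65 [358. 226.]
release_pin [ 0.552 -0.02   0.117] 0.64 [256. 166.]
release_pin [ 0.384 -0.222  0.099] 0.63 [333. 233.]
tall_rack [ 0.501 -0.266  0.087] 0.88 [348. 189.]
bottle [0.346 0.148 0.106] 0.74 [189. 247.]
vial [ 0.37  -0.137  0.079] 0.61 [299. 238.]
vial [0.484 0.284 0.049] 0.58 [143. 193.]
vial [ 0.558 -0.016  0.121] 0.43 [255. 164.]
low_rack [0.487 0.282 0.047] 0.7 [144. 192.]
low_rack [ 0.557 -0.016  0.122] 0.22 [255. 164.]
```

View pics/side0.png

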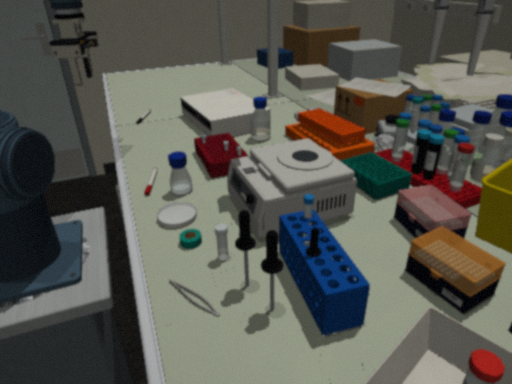

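View pics/top0.png

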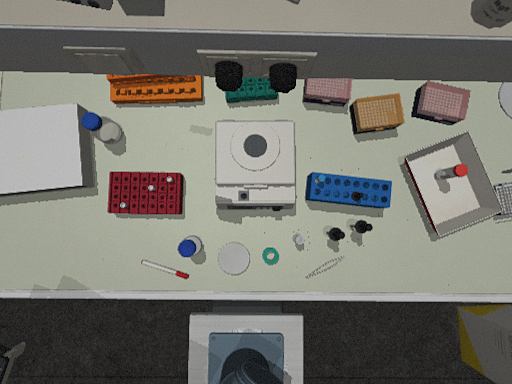

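Run:
```python
from h import *
p=capture("top");q=capture("side")
c=p["color"]
a=cv2.resize(c[160:245,300:400],None,fx=4,fy=4,interpolation=cv2.INTER_CUBIC)
b=cv2.resize(c[180:214,210:300],None,fx=4.444,fy=4.444,interpolation=cv2.INTER_CUBIC)
d=cv2.resize(q["color"][190:330,225:370],(400,386),interpolation=cv2.INTER_CUBIC)
L=np.zeros((600,800,3),np.uint8);L[:340,:400]=a;L[345:345+b.shape[0],:400]=b[:,:400];L[:386,400:]=d
cv2.imwrite("pics/crop1.png",L)
hsv=cv2.cvtColor(c,cv2.COLOR_BGR2HSV)
# escutcheon : dark pixels on the deck
g=c[185:206,230:258].max(2);print(g)
m=cv2.inRange(hsv,(100,120,90),(125,255,255));m[:, :295]=0;m[:,400:]=0;m[:160]=0;m[220:]=0
k=max(cv2.findContours(m,0,2)[0],key=cv2.contourArea);print(cv2.minAreaRect(k),cv2.boxPoints(cv2.minAreaRect(k)))
```

```text
[[106  99 105  99  98 100  97  99 106 101 109 108 103 116 160 170 165 168
  163 167 156 156 156 152 182 181 181 178]
 [118 120 120 118 116 161 170 127 118 119 121 118 115 148 182 190 190 192
  193 189 193 183 184 193 182 182 190 182]
 [163 162 163 166 162 190 197 173 165 163 165 166 163 158 140 140 135 138
  139 138 139 124 124 138 124 117 134 130]
 [193 192 193 196 190 194 191 192 195 197 194 193 196 187 122  97 101 105
  102  99 100  99 100 100 101  98 100  98]
 [189 186 189 191 188 191 187 186 189 194 197 198 197 199 176 171 181 133
  120 163 168 163 163 167 168 167 166 167]
 [193 192 187 191 190 187 189 192 168 156 158 162 161 162 167 170 168 137
  115 188 197 193 195 196 190 194 191 193]
 [191 187 180 182 187 188 188 195 142 108 107 113 110 112 116 120 120 113
  109 187 192 191 187 189 188 191 189 189]
 [188 189 177 189 187 192 191 199 135 106 110 104 117  97  99 104 110 109
   95 183 194 191 188 187 183 189 188 190]
 [189 187 190 188 189 190 192 198 138 107 109  85  93  65  58  82 103 108
   96 184 192 191 188 185 188 190 189 189]
 [188 189 190 191 188 189 187 197 140 108  99  
[... 851 characters left out ...]
 183 184 179 183 183 182 176 175 181]
 [125 123 157 181 187 185 185 187 185 185 187 187 187 188 185 188 184 186
  184 181 182 180 183 179 183 183 184 181]
 [ 97 103  96 129 129 129 130 123 127 127 129 127 129 129 125 130 123 125
  124 126 127 124 126 126 123 123 119 122]
 [ 77  76  73  73  89  91  89  92  92  93  91  91  89  90  90  91 100 101
  102  98 102  97  94 101  98  95 100  96]
 [ 55  60  60  56  79  78  80  88  79  79  87  82  85  84  81  81  90  91
   92  95  90  91  91  88  92  96  87  88]]
((350.4335021972656, 189.70669555664062), (80.3342056274414, 26.683448791503906), 6.519801139831543) [[309.0113  198.40129]
 [312.04108 171.89043]
 [391.8557  181.0121 ]
 [388.82593 207.52296]]
```

View pics/crop1.png

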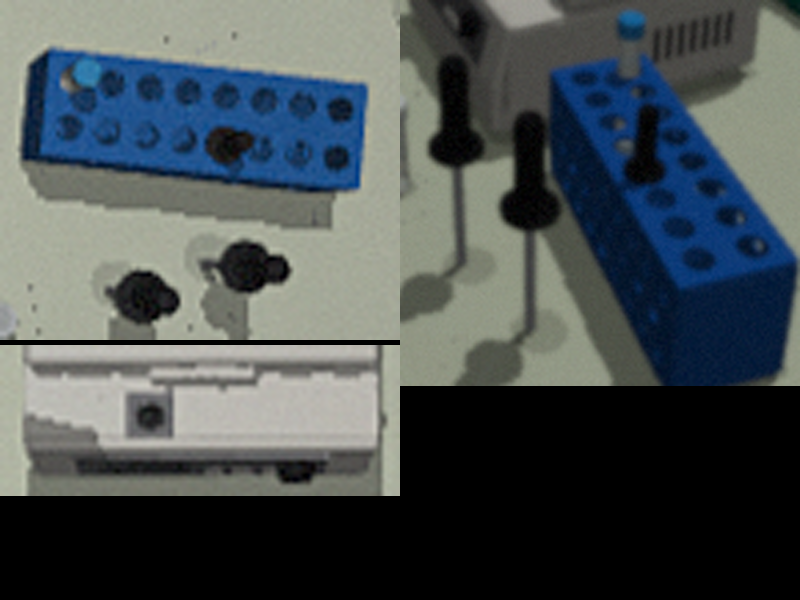

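The meant pin is the one in the rack, at top px (357,196). The look-alikes at (336,233) and (362,226) stand free and are clearly larger, and the crop shows the rack pin has the smallest handle and guard. The release hole's escutcheon is at about (243.3,195.5), with the machine practically unrotated.

Run:
```python
from h import *
p=capture("top");q=capture("side")
C=lambda x,y:(300+(x-1.5)/4,160+(y-1.5)/4)
tr=[(111,83),(150,88),(188,92),(226,96),(264,101),(303,105),(340,110)]
br=[(68,127),(106,132),(146,137),(183,140),(260,150),(298,154),(336,158)]
O=[(-16,y) for y in(-63.5,-38,-12.7,12.7,38,63.5,89)]+[(16,y) for y in(-89,-63.5,-38,-12.7,38,63.5,89)]
W=np.array([ray(p,*C(*a),.088)[:2] for a in tr+br]);O=np.array(O)/1000
M,_=cv2.estimateAffinePartial2D(O,W);print(M, np.hypot(*M[:,0]),np.arctan2(M[1,0],M[0,0]))
print("pin hole",M@[.016,.0127,1]);print((W-(O@M[:,:2].T+M[:,2])).round(4))
print("guard",ray(p,*C(224,147),.092),"top",ray(p,*C(243,141),.136))
h=ray(p,243.3,195.5,.1);print("hole",h)
for z in (.1,):print(proj(q,h).round(1))
# side view escutcheon / pin crop
c=q["color"];u,v=proj(q,h).astype(int)
L=np.zeros((600,800,3),np.uint8)
L[:,:400]=cv2.resize(c[v-30:v+30,u-20:u+20],(400,600),interpolation=3)
u2,v2=proj(q,[*(M@[.016,.0127,1]),.11]).astype(int);print(u,v,u2,v2)
L[:,400:]=cv2.resize(c[v2-30:v2+30,u2-20:u2+20],(400,600),interpolation=3)
cv2.imwrite("pics/crop2.png",L)
for n,x in(("top",p),("side",q)):
  for b in trace("release_pin",x):
    m=np.argwhere(b["mask"]);print(n,round(b["confidence"],2),m.mean(0)[::-1],m.min(0)[::-1],m.max(0)[::-1])
```

```text
[[-1.00231426 -0.10038915  0.4995351 ]
 [ 0.10038915 -1.00231426 -0.27263673]] 1.0073290686391922 3.041768201089001
pin hole [ 0.48222313 -0.28375989]
[[ 0.0003  0.0002]
 [-0.0001 -0.0002]
 [ 0.0002 -0.0002]
 [ 0.0004 -0.    ]
 [ 0.     -0.    ]
 [ 0.0003 -0.0005]
 [-0.0001  0.0004]
 [ 0.0001  0.    ]
 [-0.0003  0.0004]
 [-0.0006 -0.0006]
 [ 0.0003  0.0002]
 [-0.0005 -0.0002]
 [-0.0002  0.0001]
 [ 0.0001  0.0004]]
guard [ 0.4805781  -0.28411373  0.092     ] top [ 0.48167974 -0.28267659  0.136     ]
hole [0.47803208 0.01133492 0.1       ]
[248.8 170.5]
248 170 313 241
top 0.56 [356.4047619  195.03571429] [351 191] [362 199]
top 0.46 [362.48192771 226.45783133] [354 220] [371 232]
top 0.39 [254.32746674 163.78686253] [214 119] [295 209]
side 0.7 [271.26458616 259.55902307] [260 230] [282 308]
side 0.68 [313.39413681 244.12052117] [305 227] [320 257]
side 0.61 [244.74042553 239.61134752] [234 210] [256 284]
```

View pics/crop2.png

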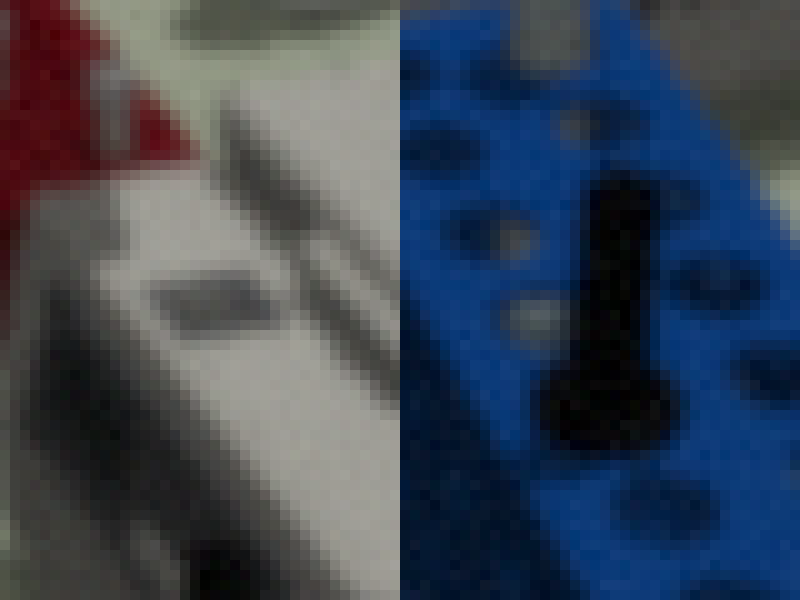

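Request:
drive_tool(motion=[{"delta_pos": [0, 0, 0], "twist": -0.1425, "jaw": 0}, {"delta_pos": [0, 0, 0], "twist": -0.1425, "jaw": 0}, {"delta_pos": [-0.022, -0.054, 0], "twist": 0, "jaw": 0}, {"delta_pos": [-0.022, -0.054, 0], "twist": 0, "jaw": 0}, {"delta_pos": [-0.022, -0.054, 0], "twist": 0, "jaw": 0}, {"delta_pos": [-0.022, -0.054, 0], "twist": 0, "jaw": 0}, {"delta_pos": [-0.022, -0.054, 0], "twist": 0, "jaw": 0}, {"delta_pos": [-0.022, -0.054, 0], "twist": 0, "jaw": 0}, {"delta_pos": [-0.022, -0.054, 0], "twist": 0, "jaw": 0}, {"delta_pos": [-0.022, -0.054, 0], "twist": 0, "jaw": 0}, {"delta_pos": [-0.022, -0.054, 0], "twist": 0, "jaw": 0}, {"delta_pos": [-0.022, -0.054, 0], "twist": 0, "jaw": 0}, {"delta_pos": [-0.022, -0.054, 0], "twist": 0, "jaw": 0}, {"delta_pos": [-0.022, -0.054, 0], "twist": 0, "jaw": 0}, {"delta_pos": [-0.022, -0.054, 0], "twist": 0, "jaw": 0}, {"delta_pos": [-0.022, -0.054, 0], "twist": 0, "jaw": 0}, {"delta_pos": [-0.022, -0.054, 0], "twist": 0, "jaw": 0}, {"delta_pos": [0, 0, 0], "twist": 0, "jaw": 0}], grip_force=15)

```text
time: 3.25
position: [0.4851, -0.2863, 0.3016]
ee_rot: [-0.0, 0.002, 1.0, -0.0]
contact_force: [0.4, 0.9, -0.1]
grip_width: 1.003
grasp_force: 0.0
```

Request:
drive_tool(motion=[{"delta_pos": [0.0035, 0.003, 0.04], "twist": 0, "jaw": 0}, {"delta_pos": [0, 0, 0.04], "twist": 0, "jaw": 0}, {"delta_pos": [0, 0, 0.03], "twist": 0, "jaw": 100}, {"delta_pos": [0, 0, 0.0115], "twist": 0, "jaw": 160}, {"delta_pos": [0, 0, 0], "twist": 0, "jaw": 255}, {"delta_pos": [0, 0, 0], "twist": 0, "jaw": 255}, {"delta_pos": [0, 0, 0], "twist": 0, "jaw": 255}, {"delta_pos": [0, 0, 0], "twist": 0, "jaw": 255}, {"delta_pos": [0, 0, 0], "twist": 0, "jaw": 255}, {"delta_pos": [0, 0, 0], "twist": 0, "jaw": 255}], grip_force=20)

```text
time: 4.5
position: [0.4809, -0.2797, 0.1813]
ee_rot: [0.0, 0.0, 1.0, -0.0]
contact_force: [-0.1, 0.4, 0.7]
grip_width: 0.191
grasp_force: 0.2
```

Request:
drive_tool(motion=[{"delta_pos": [0, 0, 0], "twist": 0, "jaw": 255}, {"delta_pos": [0, 0, 0], "twist": 0, "jaw": 255}, {"delta_pos": [0, 0, 0], "twist": 0, "jaw": 255}])

```text
time: 4.88
position: [0.4809, -0.2796, 0.1813]
ee_rot: [0.0, 0.0, 1.0, -0.0]
contact_force: [-0.7, -0.5, 1.3]
grip_width: 0.136
grasp_force: 20.0
```

Run:
```python
from h import *
p=capture("top");q=capture("side");s=state();print(s["grip_width"],s["position"],s["contact_force"])
L=np.zeros((400,800,3),np.uint8)
L[:,:400]=cv2.resize(p["color"][160:240,310:390],(400,400),interpolation=3)
L[:,400:]=cv2.resize(q["color"][190:270,275:355],(400,400),interpolation=3)
cv2.imwrite("pics/g1.png",L)
```

```text
0.1316433237376002 [ 0.48092963 -0.27963659  0.18130963] [-0.65087018 -0.26605445  0.15380032]
```

View pics/g1.png

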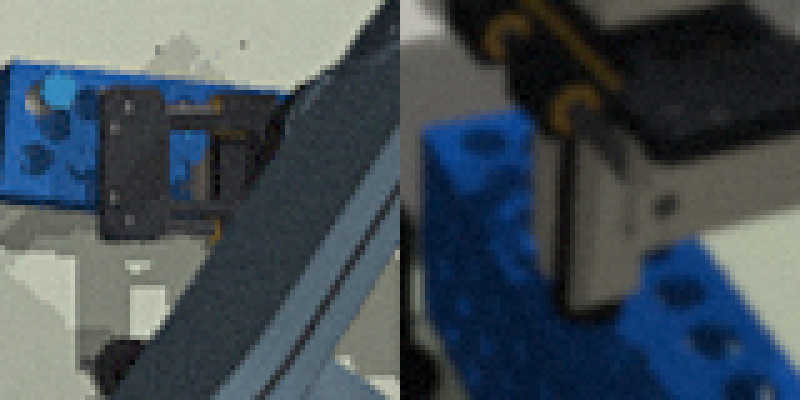

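Request:
drive_tool(motion=[{"delta_pos": [0, 0, -0.03], "twist": 0, "jaw": 255}, {"delta_pos": [0, 0, -0.04], "twist": 0, "jaw": 255}, {"delta_pos": [0, 0, -0.04], "twist": 0, "jaw": 255}, {"delta_pos": [0.0025, 0.042, 0], "twist": 0, "jaw": 255}, {"delta_pos": [0, 0.05, 0], "twist": 0, "jaw": 255}, {"delta_pos": [0, 0.05, 0], "twist": 0, "jaw": 255}, {"delta_pos": [0, 0.05, 0], "twist": 0, "jaw": 255}, {"delta_pos": [0, 0.05, 0], "twist": 0, "jaw": 255}, {"delta_pos": [0, 0.05, 0], "twist": 0, "jaw": 255}, {"delta_pos": [0, 0, 0.015], "twist": 0, "jaw": 255}, {"delta_pos": [0, 0, 0], "twist": 0, "jaw": 255}, {"delta_pos": [0, 0, 0], "twist": 0, "jaw": 255}])

```text
time: 6.48
position: [0.4787, 0.0113, 0.2761]
ee_rot: [-0.0, 0.001, 1.0, -0.0]
contact_force: [-0.9, -0.2, 0.1]
grip_width: 0.139
grasp_force: 20.0
```

Run:
```python
from h import *
p=capture("top");q=capture("side");s=state();print(s["grip_width"],s["position"],s["contact_force"])
L=np.zeros((600,800,3),np.uint8)
L[:400,:400]=cv2.resize(p["color"][155:235,205:285],(400,400),interpolation=3)
L[:,400:]=cv2.resize(q["color"][120:195,225:275],(400,600),interpolation=3)
cv2.imwrite("pics/g2.png",L)
T=s["position"]
for n in("side",):print("tip",proj(q,[T[0],T[1],T[2]-.1613]),"guard",proj(q,[T[0],T[1],T[2]-.0913]),"hole",proj(q,[.4785,.0122,.1]))
```

```text
0.13608729127902489 [0.47892109 0.01123208 0.27640906] [ 0.62973047  0.03024404 -0.5431143 ]
tip [248.93141434 164.5209044 ] guard [247.93816698 135.68318142] hole [248.81454775 170.30251009]
```

View pics/g2.png

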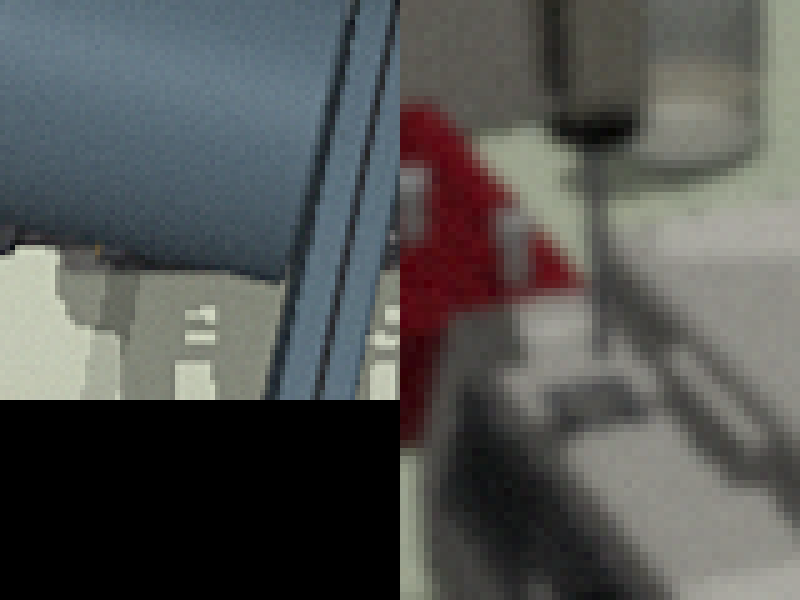

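Request:
drive_tool(motion=[{"delta_pos": [0, 0.001, 0.012], "twist": 0, "jaw": 255}, {"delta_pos": [0, 0, 0.004], "twist": 0, "jaw": 255}, {"delta_pos": [0, 0, 0.004], "twist": 0, "jaw": 255}, {"delta_pos": [0, 0, 0.004], "twist": 0, "jaw": 255}, {"delta_pos": [0, 0, 0.003], "twist": 0, "jaw": 255}, {"delta_pos": [0, 0, 0], "twist": 0, "jaw": 255}])

```text
time: 7.32
position: [0.4785, 0.0135, 0.249]
ee_rot: [-0.0, 0.0, 1.0, 0.0]
contact_force: [0.7, 0.4, -0.6]
grip_width: 0.139
grasp_force: 20.0
```

Request:
drive_tool(motion=[{"delta_pos": [0, 0, 0.0015], "twist": 0, "jaw": 255}, {"delta_pos": [0, 0, 0.0015], "twist": 0, "jaw": 255}, {"delta_pos": [0, 0, 0.001], "twist": 0, "jaw": 255}, {"delta_pos": [0, 0, 0], "twist": 0, "jaw": 255}])

```text
time: 7.82
position: [0.4786, 0.0135, 0.2452]
ee_rot: [-0.0, 0.0, 1.0, 0.0]
contact_force: [-0.7, -0.0, -0.5]
grip_width: 0.135
grasp_force: 20.0
```

Request:
drive_tool(motion=[{"delta_pos": [0, 0, 0.001], "twist": 0, "jaw": 255}, {"delta_pos": [0, 0, 0], "twist": 0, "jaw": 255}])

```text
time: 8.07
position: [0.4785, 0.0135, 0.2442]
ee_rot: [-0.0, 0.0, 1.0, 0.0]
contact_force: [-0.2, 0.7, 0.1]
grip_width: 0.134
grasp_force: 20.0
```

Request:
drive_tool(motion=[{"delta_pos": [0, 0, 0.001], "twist": 0, "jaw": 255}, {"delta_pos": [0, 0, 0], "twist": 0, "jaw": 255}])

```text
time: 8.32
position: [0.4786, 0.0135, 0.2431]
ee_rot: [-0.0, 0.0, 1.0, 0.0]
contact_force: [-0.3, 0.6, -1.0]
grip_width: 0.133
grasp_force: 20.0
```

Request:
drive_tool(motion=[{"delta_pos": [0, 0, 0.001], "twist": 0, "jaw": 255}, {"delta_pos": [0, 0, 0], "twist": 0, "jaw": 255}])

```text
time: 8.57
position: [0.4786, 0.0135, 0.2421]
ee_rot: [-0.0, 0.0, 1.0, 0.0]
contact_force: [0.3, 0.6, 0.4]
grip_width: 0.137
grasp_force: 20.0
```

Request:
drive_tool(motion=[{"delta_pos": [0, 0, 0.001], "twist": 0, "jaw": 255}, {"delta_pos": [0, 0, 0.001], "twist": 0, "jaw": 255}, {"delta_pos": [0, 0, 0], "twist": 0, "jaw": 255}])

```text
time: 8.95
position: [0.4786, 0.0135, 0.2401]
ee_rot: [-0.0, 0.0, 1.0, 0.0]
contact_force: [-1.1, 0.3, -0.5]
grip_width: 0.136
grasp_force: 20.0
```

Run:
```python
from h import *
q=capture("side");s=state();T=s["position"];print(T)
cv2.imwrite("pics/g3.png",cv2.resize(q["color"][120:195,225:275],(400,600),interpolation=3))
print("guard",proj(q,[T[0]+.001,T[1],T[2]-.0913]),"deck",proj(q,[.4785,.0122,.1]))
```

```text
[0.47857644 0.0134592  0.24014038]
guard [248.39260723 150.47698634] deck [248.81454775 170.30251009]
```

View pics/g3.png

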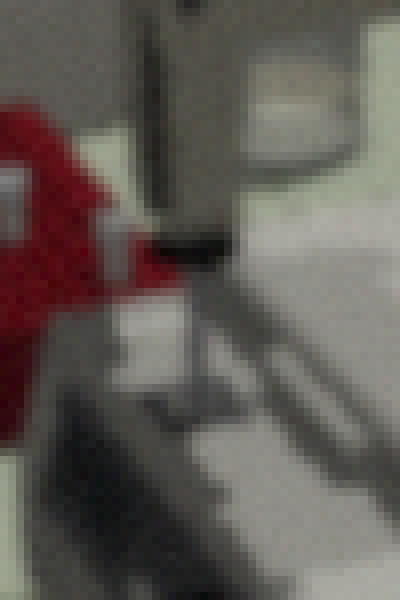

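The guard sits just under the fingers (crop row about 250) and the shaft goes into the hole with no slip. The tip is about 21 mm down, so it went straight into the bush.

Request:
drive_tool(motion=[{"delta_pos": [0, 0, 0.001], "twist": 0, "jaw": 255}, {"delta_pos": [0, 0, 0.001], "twist": 0, "jaw": 255}, {"delta_pos": [0, 0, 0.001], "twist": 0, "jaw": 255}, {"delta_pos": [0, 0, 0], "twist": 0, "jaw": 255}])

```text
time: 9.5
position: [0.4786, 0.0135, 0.2371]
ee_rot: [-0.0, 0.0, 1.0, 0.0]
contact_force: [-1.3, -0.9, -0.8]
grip_width: 0.135
grasp_force: 20.0
```

Request:
drive_tool(motion=[{"delta_pos": [0, 0, 0.001], "twist": 0, "jaw": 255}, {"delta_pos": [0, 0, 0.001], "twist": 0, "jaw": 255}, {"delta_pos": [0, 0, 0.001], "twist": 0, "jaw": 255}, {"delta_pos": [0, 0, 0], "twist": 0, "jaw": 255}])

```text
time: 10.0
position: [0.4786, 0.0135, 0.2341]
ee_rot: [-0.0, 0.0, 1.0, 0.0]
contact_force: [-1.2, 0.1, -0.6]
grip_width: 0.14
grasp_force: 20.0
```

Request:
drive_tool(motion=[{"delta_pos": [0, 0, 0.001], "twist": 0, "jaw": 255}, {"delta_pos": [0, 0, 0.001], "twist": 0, "jaw": 255}, {"delta_pos": [0, 0, 0.001], "twist": 0, "jaw": 255}, {"delta_pos": [0, 0, 0], "twist": 0, "jaw": 255}])

```text
time: 10.5
position: [0.4786, 0.0134, 0.2311]
ee_rot: [-0.0, 0.0, 1.0, -0.0]
contact_force: [-1.3, 0.1, -0.7]
grip_width: 0.135
grasp_force: 20.0
```

Request:
drive_tool(motion=[{"delta_pos": [0, 0, 0.001], "twist": 0, "jaw": 255}, {"delta_pos": [0, 0, 0.001], "twist": 0, "jaw": 255}, {"delta_pos": [0, 0, 0.001], "twist": 0, "jaw": 255}, {"delta_pos": [0, 0, 0], "twist": 0, "jaw": 255}])

```text
time: 11.0
position: [0.4786, 0.0135, 0.2288]
ee_rot: [0.0, 0.0, 1.0, -0.0]
contact_force: [-2.3, 1.3, 6.5]
grip_width: 0.134
grasp_force: 20.0
```

Request:
drive_tool(motion=[{"delta_pos": [0, 0, 0.001], "twist": 0, "jaw": 255}, {"delta_pos": [0, 0, 0], "twist": 0, "jaw": 255}])

```text
time: 11.25
position: [0.4785, 0.0135, 0.2278]
ee_rot: [-0.0, 0.0, 1.0, -0.0]
contact_force: [-2.5, 0.8, 5.3]
grip_width: 0.135
grasp_force: 20.0
```

Request:
drive_tool(motion=[{"delta_pos": [0, 0, 0.001], "twist": 0, "jaw": 255}, {"delta_pos": [0, 0, 0], "twist": 0, "jaw": 255}])

```text
time: 11.5
position: [0.4784, 0.0134, 0.2267]
ee_rot: [-0.0, 0.0, 1.0, -0.0]
contact_force: [-2.7, 0.7, 5.8]
grip_width: 0.134
grasp_force: 20.0
```

Request:
drive_tool(motion=[{"delta_pos": [0, 0, 0.001], "twist": 0, "jaw": 255}, {"delta_pos": [0, 0, 0], "twist": 0, "jaw": 255}])

```text
time: 11.75
position: [0.4785, 0.0134, 0.2259]
ee_rot: [0.0, 0.0, 1.0, -0.0]
contact_force: [-1.8, 1.3, 6.8]
grip_width: 0.136
grasp_force: 20.0
```

Request:
drive_tool(motion=[{"delta_pos": [0, 0, 0.0005], "twist": 0, "jaw": 255}, {"delta_pos": [0, 0, 0], "twist": 0, "jaw": 255}])

```text
time: 12.0
position: [0.4786, 0.0135, 0.2254]
ee_rot: [0.0, 0.0, 1.0, -0.0]
contact_force: [-2.6, 0.3, 6.6]
grip_width: 0.138
grasp_force: 20.0
```

```bash
cat > lid.py <<'E'
from h import *
q=capture("side");c=q["color"].astype(int);r=cv2.imread("pics/side0.png").astype(int)
d=np.abs(c-r).max(2)[140:180,285:350];print("lid diff",(d>30).mean(),state()["contact_force"])
E
python3 lid.py
```

```text
lid diff 0.785 [-2.63730862  1.31849256  6.78088905]
```

Request:
drive_tool(motion=[{"delta_pos": [0, 0, 0], "twist": 0, "jaw": 255}, {"delta_pos": [0, 0, 0], "twist": 0, "jaw": 255}, {"delta_pos": [0, 0, 0], "twist": 0, "jaw": 255}, {"delta_pos": [0, 0, 0], "twist": 0, "jaw": 255}, {"delta_pos": [0, 0, 0], "twist": 0, "jaw": 255}, {"delta_pos": [0, 0, 0], "twist": 0, "jaw": 255}])

```text
time: 12.8
position: [0.4786, 0.0134, 0.2255]
ee_rot: [0.0, 0.0, 1.0, -0.0]
contact_force: [-1.8, 0.1, 6.9]
grip_width: 0.133
grasp_force: 20.0
```

```bash
python3 lid.py; python3 -c "
from h import *
q=capture('side');cv2.imwrite('pics/s4.png',q['color'])"
```

```text
lid diff 0.845 [-2.46563946  0.26784489  8.14582403]
```

View pics/s4.png

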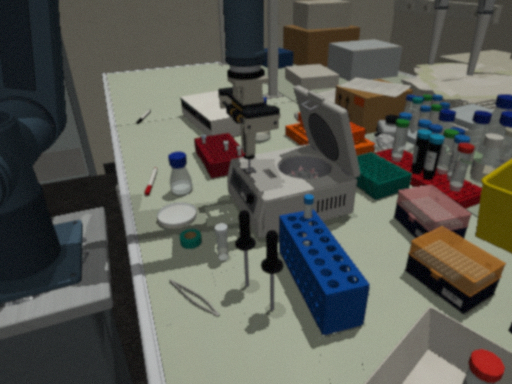

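The lid is fully open, standing at about px (325,130) in the side view. Next I withdraw and go back over the rack hole.

Request:
drive_tool(motion=[{"delta_pos": [0, 0, -0.006], "twist": 0, "jaw": 255}, {"delta_pos": [0, 0, -0.012], "twist": 0, "jaw": 255}, {"delta_pos": [0, 0, -0.02], "twist": 0, "jaw": 255}, {"delta_pos": [0, 0, -0.02], "twist": 0, "jaw": 255}, {"delta_pos": [0, 0, -0.01], "twist": 0, "jaw": 255}, {"delta_pos": [-0.003, -0.0455, 0], "twist": 0, "jaw": 255}, {"delta_pos": [0, -0.05, 0], "twist": 0, "jaw": 255}, {"delta_pos": [0, -0.05, 0], "twist": 0, "jaw": 255}, {"delta_pos": [0, -0.05, 0], "twist": 0, "jaw": 255}, {"delta_pos": [0, -0.05, 0], "twist": 0, "jaw": 255}, {"delta_pos": [0, -0.05, 0], "twist": 0, "jaw": 255}, {"delta_pos": [0, 0, 0], "twist": 0, "jaw": 255}, {"delta_pos": [0, 0, 0], "twist": 0, "jaw": 255}])

```text
time: 14.52
position: [0.4811, -0.2817, 0.2923]
ee_rot: [-0.0, 0.001, 1.0, 0.001]
contact_force: [0.2, -0.7, -0.1]
grip_width: 0.134
grasp_force: 20.0
```

Run:
```python
from h import *
q=capture("side");s=state();T=s["position"];print(T)
cv2.imwrite("pics/g5.png",cv2.resize(q["color"][190:265,285:345],(480,600),interpolation=3))
print("tip",proj(q,[T[0]+.001,T[1],T[2]-.1613]),"tip lowered",proj(q,[T[0]+.001,T[1],.088]),"hole",proj(q,[.4822,-.2838,.088]))
```

```text
[ 0.48123282 -0.28112923  0.29246656]
tip [313.32166152 230.22794918] tip lowered [312.00239726 251.13858586] hole [312.75690295 252.10392085]
```

View pics/g5.png

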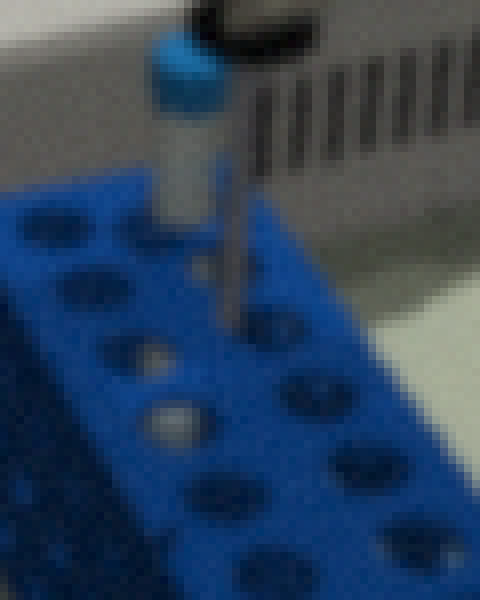

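The tip is at px (313.3,230.5), and lowered it lands at (312,251). The hole centre shows at about (313,251.5), so it's aligned to about 1 mm.

Request:
drive_tool(motion=[{"delta_pos": [-0.001, -0.0005, 0.025], "twist": 0, "jaw": 255}, {"delta_pos": [0, 0, 0.01], "twist": 0, "jaw": 255}, {"delta_pos": [0, 0, 0.01], "twist": 0, "jaw": 255}, {"delta_pos": [0, 0, 0], "twist": 0, "jaw": 255}])

```text
time: 15.08
position: [0.4823, -0.2819, 0.2473]
ee_rot: [-0.0, 0.0, 1.0, 0.0]
contact_force: [0.2, 0.0, -1.2]
grip_width: 0.137
grasp_force: 20.0
```

Request:
drive_tool(motion=[{"delta_pos": [0, 0, 0.01], "twist": 0, "jaw": 255}, {"delta_pos": [0, 0, 0.02], "twist": 0, "jaw": 255}, {"delta_pos": [0, 0, 0.02], "twist": 0, "jaw": 255}, {"delta_pos": [0, 0, 0.01], "twist": 0, "jaw": 255}, {"delta_pos": [0, 0, 0.004], "twist": 0, "jaw": 255}, {"delta_pos": [0, 0, 0.001], "twist": 0, "jaw": 255}, {"delta_pos": [0, 0, 0], "twist": 0, "jaw": 255}])

```text
time: 15.95
position: [0.4827, -0.2828, 0.1833]
ee_rot: [0.0, 0.0, 1.0, -0.0]
contact_force: [0.3, 0.3, -1.4]
grip_width: 0.135
grasp_force: 20.0
```

Request:
drive_tool(motion=[{"delta_pos": [0, 0, 0.001], "twist": 0, "jaw": 255}, {"delta_pos": [0, 0, 0.0005], "twist": 0, "jaw": 255}, {"delta_pos": [0, 0, 0], "twist": 0, "jaw": 180}, {"delta_pos": [0, 0, 0], "twist": 0, "jaw": 140}, {"delta_pos": [0, 0, 0], "twist": 0, "jaw": 100}, {"delta_pos": [0, 0, 0], "twist": 0, "jaw": 100}, {"delta_pos": [0, 0, 0], "twist": 0, "jaw": 100}, {"delta_pos": [0, 0, 0], "twist": 0, "jaw": 100}, {"delta_pos": [0, 0, -0.03], "twist": 0, "jaw": 100}, {"delta_pos": [0, 0, -0.05], "twist": 0, "jaw": 100}, {"delta_pos": [0, 0, -0.05], "twist": 0, "jaw": 100}, {"delta_pos": [0, 0, -0.05], "twist": 0, "jaw": 100}, {"delta_pos": [0, 0, 0], "twist": 0, "jaw": 100}, {"delta_pos": [0, 0, 0], "twist": 0, "jaw": 100}])

```text
time: 17.7
position: [0.4821, -0.2823, 0.3606]
ee_rot: [-0.0, 0.0, 1.0, 0.0]
contact_force: [-0.7, -0.3, -0.1]
grip_width: 0.609
grasp_force: 0.0
```

Run:
```python
from h import *
q=capture("side");cv2.imwrite("pics/f.png",cv2.resize(q["color"][80:340,160:390],None,fx=2.3,fy=2.3,interpolation=3));print(state()["grip_width"])
```

```text
0.609787709021266
```

View pics/f.png

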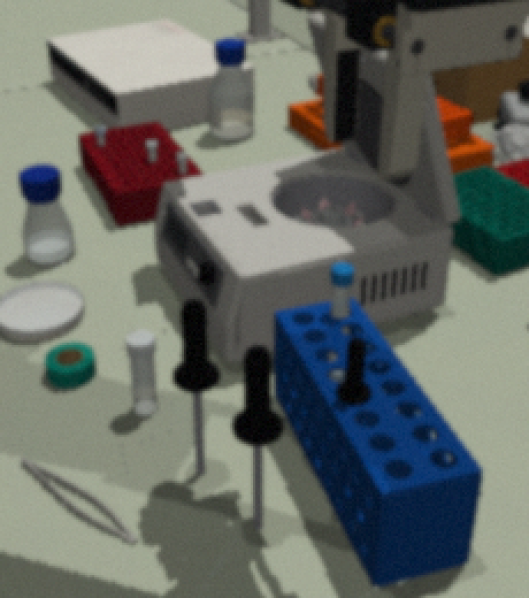

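The pin stands upright with its guard down on the rack (crop (355,375)). The lid is open, the bystanders are where they were, and the gripper is clear.

```bash
python3 -c "
from rig import *
print(finish_job())"
```

```text
the job is handed in; nothing more can be done
None
```

The pin tripped the latch and the lid sprang fully open, with force readings no higher than about 8 N. The pin is back upright in the tall rack, nothing else was moved, and the job was handed in at about 18 s; no verdict came back.

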